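# Roll the test bar into the V-rest

## Task

Load the aluminium test bar lying on the bench for its resistance test: roll it by its side along the bench and up the ramp of the wooden rest so that it drops into the V, then slide it endways along the V until its end sits against the brass contact plate, and leave it there. Only push it, gently, with the fingers: do not grip or lift it, and do not disturb the other things on the bench.

Things in the scene. Friction and masses are not known exactly. Their poses are not given: they have to be found in the camera images.
- bar: The test bar: smooth solid aluminium cylinder, 40 mm in diameter, 130 mm long, about 0.44 kg, lying loose; it rolls freely. Origin at its centre (20 mm above the bench at the start). Its y axis runs along the bar, at the start within 10 degrees of the rest's y axis; x and z turn as it rolls. It starts 140 to 200 mm in front of the V (rest x = -140 to -200 mm) at rest y = -30 to -60 mm.
- rest: Wooden V-rest, fixed to the bench. Origin at bench level under the V's bottom line; x is the level direction in which the bar rolls in, y runs along the V towards the brass plate, z up. Wood from y = -100 (open end) to +60 mm. V: two faces at 30 degrees to level, bottom line at x = 0, 2 mm high. Rear face rises to x = 24 mm, then an upright back wall, x = 24 to 36 mm, 36 mm high.
- ramp_crest (a point): Point on the crest between ramp and V, at x = -15, y = -20 mm of the rest (middle of its width), 10.7 mm above the bench; axes as the rest's. The ramp falls from here evenly to bench level at rest x = -90 mm. On the ramp the bar rolls back if let go; past the crest it drops forward into the V.
- plate_face (a point): Point on the inner face of the upright brass contact plate at the V's +y end (rest x = 0, y = +60 mm, 25 mm high); axes as the rest's. Plate: 8 mm thick, rest x = -24 to 36 mm, 60 mm high; a black terminal 32 mm high stands behind it, to y = 96 mm. A bar down in the V has its axis along y, 25 mm above the bench at rest x = 0; against the plate its centre is at rest y = -5 mm.
- coil_stand: Bystander: clear round plate 150 mm across on three legs, 33 mm high, with a small copper coil and two black terminals (to 61 mm high). Origin at the centre of its underside.
- switch_box: Bystander: black box 50 x 50 x 40 mm with a green mushroom push button on top, 64 mm high in all. Origin at the centre of its underside.
- pencil: Bystander: yellow six-sided pencil, about 176 mm long and 8 mm thick, lying flat along its own x axis. Origin at the middle of its underside.
- short_bar: Bystander: short steel bar standing on end, 32 mm in diameter and 60 mm high. Origin at the centre of its underside.
Things that resemble listed ones, but are neither listed nor needed, are in the scene too. Of the things that look like the bar, the smallest one is meant.

How it is judged:
By the outcome, as a careful person would: the job done as asked, in the order asked, and still so for the second after the job is handed in, with the robot touching nothing.
It also fails if it takes over 51 s, if anything falls off the work surface, if the arm or the gripper's body presses on something with over 40 N, if the wrist force passes 120 N, or if a joint passes its speed limit or range.

## Robot

A 6-joint arm with a two-finger parallel gripper is mounted at the origin on the work surface. World frame = base frame: x ahead of the robot, y to its left, z up, the work surface at z = 0. Lengths are in mm, angles in rad, forces in N, time in s.
With the tool pointing down it reaches from about 325 to 775 mm from the base axis. Payload 5.5 kg.
Tool frame: the origin (TCP) lies at the very end of the fingers, on their centre line; the grasp point (between the pads) lies 19 mm behind it (env.grip_depth is the z of the grasp point in the tool frame, in mm); z points along the fingers, y is the direction in which the jaws open and shut (so a half turn about z gives the same grasp; the last joint's range is limited). The gripper opens to 88 mm and grips with 3 to 60 N. Pads are 20 mm wide; open, the fingers measure 115 mm over their backs; the gripper's body (75 mm by 178 mm) begins 61 mm behind the grasp point.
Start: joints at [1.29, 0.091, 1.231, -0, 1.82, -0.057], TCP at [133.165, 585.05, 222.631] pointing down, gripper open.
Joint ranges: [-2.87, 2.87], [-0.86, 2.18], [0.17, 2.46], [-1.51, 4.65], [0.06, 2.69], [-2.65, 2.65]. Speed limits (rad/s): [2.57, 2.57, 3.01, 3.14, 3.14, 3.14].

## Interface

Orientations are given as [roll, pitch, yaw] about the fixed x, y, z axes, in that order (R = Rz(yaw) Ry(pitch) Rx(roll)).
In Python, from bench import env gives the robot as it stands.
- The arm moves only by the tool apply_moves, never from a script. Its argument "rows" is a list of rows, each an object of numbers: "tx", "ty", "tz": the shift along the tool's x, y, z in m; "spin": the turn about the tool's z in rad; "grip": the finger opening in m, from 0 to 0.0878. In form: [{"tx": .., "ty": .., "tz": .., "spin": .., "grip": ..}, ...]. A call has exactly 5 rows; each row is the pose to reach, as a shift and turn from the pose commanded when the call began, along the tool's axes at that moment; what a row does not reach only later rows make up. A row lasts 1/8 s, in which the tool goes at most 62.5 mm and 10.7 degrees, less where a joint would pass 70% of its speed; a pose out of reach is approached as far as the arm can. A call with a gripper value outside its range is refused whole. The fingers move at their own pace and stop on an object; "newtons" is the grip in N (left out, the last holds). Time passes only in rows, so rows that repeat a pose let the fingers close, or fill a call up. It gives the time, the measured TCP pose, the force and the opening at its end, in the units of the state.
- env.get_state(): the state, without advancing time (a new reading comes with each control period).
- env.grab_frame(name): name is "side" or "top" or "wrist"; returns (picture, depth): 420x560x3 uint8, red, green, blue; 420x560 float32, mm along the optical axis (not along the pixel's ray), 0 where there is no reading.
- env.camera_info(name): a dict with "vfov" (degrees; the focal length in pixels is half the picture's height over the tangent of half this angle, whatever the lens; pixels are square), "cx", "cy" (the principal point, pixels), "world_from_camera" (4x4, takes a point from camera to world coordinates); the wrist camera has in their place "hand_eye" (4x4, takes a point from camera to tool coordinates, whose origin is the TCP and whose axes are the flange's). Camera axes: x right, y up, looking along -z (the intrinsics and any distortion apply to the point x, -y, -z); pixel columns grow to the right and rows downward; lengths in mm; the calibration is good to about 2 mm. The wrist camera is an equidistant fisheye: a pixel r from the principal point sees the ray r / f radians off the axis. A picture is of the moment at which its call begins: read the wrist's pose just before it. camera_info takes no time and is no camera call.
- env.sign_off(): hands the job in, once; it reports no verdict.
Trained networks look in the newest picture that a camera, given by its name, has taken for a name from the list of things; names that differ only in an ending like _2 or _b are one class to them, and where a whole thing is asked for, a point or a joint stands for the part that bears it (a point fixed in the world has none). Each returns a list of dicts, best first, with "p" (0 to 1); they miss things now and then, are a little off and sometimes report something else, mostly with a low value. They report only what shows in the picture. A call takes as long as a camera call. They do not tell look-alikes from the thing itself.
- env.find_in(label, camera): "uv" ([column, row] in pixels, amid what is visible of it).
- env.place_of(label, camera): "uv" ([column, row] in pixels: a listed point, or the origin of a listed thing).
The state is a dict: "time": time; "joints": joint angles; "qvel": joint speeds; "tau": joint torques, N m; "position": TCP position; "eef_rot": TCP orientation; "wrist_force": force on the tool from outside, world axes, zero at the start; "moment": the same for the moment, N m; "gripper_width": opening from 0.0 (shut) to 1.0 (fully open).
Only numpy, scipy, OpenCV 4.12 (cv2) and the standard library are available. Lean on these libraries where they do the work, as an engineer would, in place of code of your own. Each camera call takes 0.05 s, during which the arm holds its last target.

## Working session

There is one attempt and no reset: what is moved stays moved. The work goes in short steps, Python scripts to look and compute and a tool call to move; the robot and the scene stay as the last step left them, time stands still between calls to the robot, and variables do not carry over. Pictures are saved under pics/ and viewed, and the job is handed in when it is done.

Besides the shell and the picture viewer there is one more tool, called after "Emit:" by a JSON object that holds its "op" and its "data", one argument or row to a line. apply_moves: Moves the arm, as the interface text tells. Its arguments: {"type":"object","properties":{"rows":{"type":"array","items":{"type":"object","properties":{"tx":{"type":"number"},"ty":{"type":"number"},"tz":{"type":"number"},"spin":{"type":"number"},"grip":{"type":"number"}}}},"newtons":{"type":"number"}},"required":["rows"]}

```bash
mkdir -p pics; ls; cat > h.py <<'E'
import numpy as np, cv2
from bench import env
def ray(name,uv):
    c=env.camera_info(name); f=210/np.tan(np.radians(c['vfov'])/2)
    return c,f
def pt(name,uv,depth=None,z=None):
    c,f=ray(name,uv); d=np.array([(uv[0]-c['cx'])/f,-(uv[1]-c['cy'])/f,-1.0])
    T=np.array(c['world_from_camera']); o=T[:3,3]; w=T[:3,:3]@d
    if depth is not None: return o+w*depth
    return o+w*(z-o[2])/w[2]
E
python3 - <<'E'
from h import *
print(env.get_state())
for n in ['side','top']:
    p,d=env.grab_frame(n); cv2.imwrite(f'pics/{n}0.png',p[:,:,::-1]); np.save(f'pics/{n}0.npy',d)
    print(n,env.camera_info(n))
    for l in ['bar','rest','ramp_crest','plate_face','coil_stand','switch_box','pencil','short_bar']:
        print(l,[(np.round(r['uv']).tolist(),round(r['p'],2)) for r in env.place_of(l,n)][:4])
E
```

```text
pics
{'time': 0.0, 'joints': array([ 1.29031115e+00,  9.18723977e-02,  1.23187963e+00, -1.87176680e-05,
        1.81975380e+00, -5.67181149e-02]), 'qvel': array([ 3.33360597e-04,  1.05987485e-03, -5.49267467e-05,  1.25002288e-03,
        1.14539523e-03, -8.30971896e-04]), 'tau': array([ 1.15294170e-03, -4.46448219e+01, -4.06447792e+01,  6.99686282e-02,
        2.93415540e-02, -1.01815390e-04]), 'position': array([133.08316263, 584.76623165, 221.50227926]), 'eef_rot': array([-3.13968153e+00, -9.03331330e-05,  2.91782091e+00]), 'wrist_force': array([-0.33775613, -1.21317271, -0.49459868]), 'moment': array([ 0.01011142, -0.0024696 , -0.01855896]), 'gripper_width': 0.9997275848764751}
side {'vfov': 54.28115602353139, 'cx': 282.68428341635155, 'cy': 214.66087790887983, 'world_from_camera': array([[ 9.58753447e-01,  2.12711547e-01, -1.88535474e-01,
         3.32576639e+02],
       [-2.83915626e-01,  7.48303496e-01, -5.99527977e-01,
        -5.47698331e+02],
       [ 1.35552313e-02,  6.28327682e-01,  7.77830688e-01,
         7.52485791e+02],
       [ 0.00000000e+00,  0.00000000e+00,  0.0000
[... 512 characters left out ...]
y([[ 1.89692840e-02,  9.91207138e-01, -1.30952571e-01,
         3.62492638e+02],
       [-9.99800888e-01,  1.79942687e-02, -8.62495031e-03,
         1.29226258e+01],
       [-6.19271656e-03,  1.31090106e-01,  9.91351116e-01,
         1.27474874e+03],
       [ 0.00000000e+00,  0.00000000e+00,  0.00000000e+00,
         1.00000000e+00]])}
bar [([251.0, 134.0], 0.89), ([391.0, 288.0], 0.78), ([269.0, 214.0], 0.61)]
rest [([333.0, 184.0], 0.8)]
ramp_crest [([325.0, 196.0], 0.86)]
plate_face [([326.0, 162.0], 0.69)]
coil_stand [([127.0, 194.0], 0.87)]
switch_box [([451.0, 264.0], 0.9), ([188.0, 276.0], 0.17)]
pencil [([193.0, 277.0], 0.79), ([451.0, 265.0], 0.4)]
short_bar [([381.0, 176.0], 0.62)]
```

View pics/side0.png

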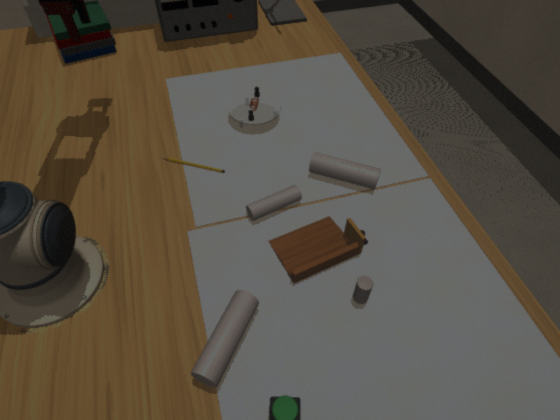

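View pics/top0.png

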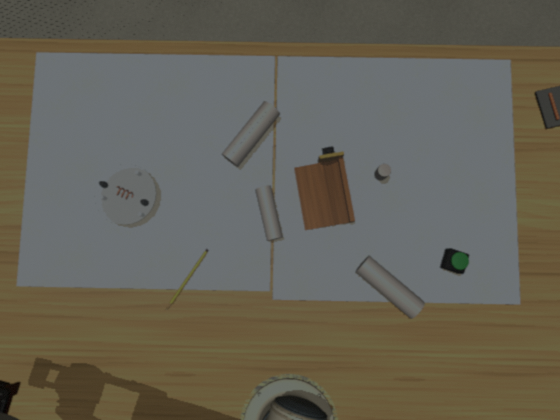

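The pictures show three light cylinders. In the top view they are at (251,134), (391,288) and (269,214); in the side view at (344,169), (224,339) and (273,202). The smallest is at top (269,214), just in front of the ramp. I'll check it in a close crop and measure.

```bash
python3 - <<'E'
from h import *
p=cv2.imread('pics/top0.png'); d=np.load('pics/top0.npy')
c=cv2.resize(p[80:330,200:450],None,fx=2.4,fy=2.4,interpolation=cv2.INTER_CUBIC); c=cv2.convertScaleAbs(c,alpha=1.8); cv2.imwrite('pics/crop1.png',c)
# height map in world
inf=env.camera_info('top'); f=210/np.tan(np.radians(inf['vfov'])/2); T=np.array(inf['world_from_camera'])
v,u=np.mgrid[0:420,0:560]; D=d
P=np.stack([(u-inf['cx'])/f*D,-(v-inf['cy'])/f*D,-D],-1)@T[:3,:3].T+T[:3,3]
np.save('pics/Ptop.npy',P)
print('bench z',np.median(P[300:310,420:500,2]), np.median(P[60:90,300:500,2]))
m=((P[...,2]>8)&(d>0)).astype(np.uint8)
n,l,s,ce=cv2.connectedComponentsWithStats(m)
for i in range(1,n):
    if s[i,4]>60:
        q=P[l==i]; r=cv2.minAreaRect(q[:,:2].astype(np.float32)); print(np.round(ce[i]),s[i,4],np.round(r[0]),np.round(r[1]),round(r[2],1),'zmax',q[:,2].max().round(1))
for lb,uv,z in [('rest',(333,184),0),('crest',(325,196),10.7),('plate',(326,162),25),('short',(381,176),0),('bar',(269,214),20)]:
    print(lb,pt('top',uv,z=z).round(1))
for lb,uv,z in [('rest',(327,254),0),('crest',(314,247),10.7),('plate',(350,235),25),('bar',(273,202),20)]:
    print('side',lb,pt('side',uv,z=z).round(1))
E
```

```text
bench z 0.07121138457569032 0.7448883305777372
[550. 105.] 724 [ 783. -651.] [100.  65.] 13.9 zmax 25.9
[251. 133.] 1468 [695. 107.] [ 51. 170.] 53.4 zmax 59.9
[334. 186.] 1579 [571. -90.] [196.  87.] 10.3 zmax 66.1
[125. 194.] 2918 [539. 409.] [150. 147.] 46.6 zmax 65.7
[382. 171.] 199 [ 603. -216.] [30. 31.] 3.3 zmax 65.5
[268. 213.] 878 [500.  59.] [130.  40.] 14.1 zmax 47.4
[455. 261.] 547 [ 392. -390.] [52. 51.] 72.5 zmax 71.2
[390. 287.] 1642 [ 328. -234.] [171.  53.] 50.7 zmax 58.2
[288. 403.] 2633 [61.  2.] [ 91. 209.] 1.2 zmax 219.0
[  7. 398.] 531 [108. 543.] [ 69. 292.] 26.0 zmax 515.6
rest [ 577.2 -100.9    0. ]
crest [544.9 -80.4  10.7]
plate [627.6 -81.1  25. ]
short [ 599.6 -220.9    0. ]
bar [496.7  56.8  20. ]
side rest [ 577.  -100.8    0. ]
side crest [552.5 -82.1  10.7]
side plate [635.1 -82.7  25. ]
side bar [499.1  59.9  20. ]
```

View pics/crop1.png

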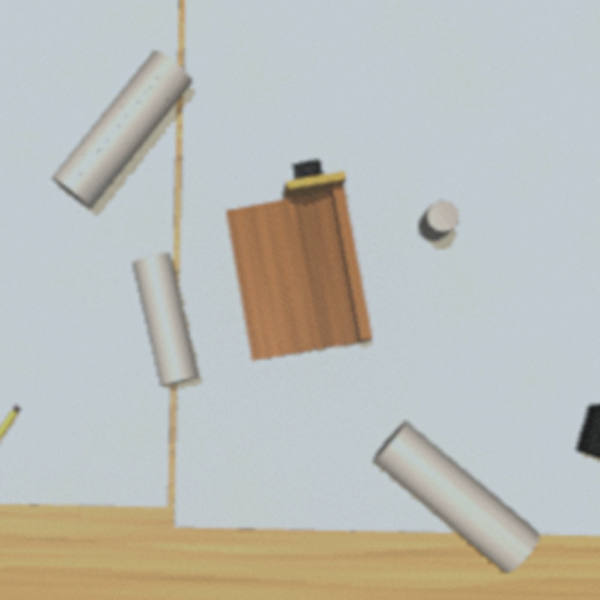

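The crop confirms that (269,214) is the bar: 130 x 40 mm, where the others are about 170 x 52 mm. Next I'll fit the rest's pose and the bar's pose from depth.

```bash
cat >> h.py <<'E'
from scipy.optimize import least_squares, minimize
def cloud(name,d):
    inf=env.camera_info(name); f=210/np.tan(np.radians(inf['vfov'])/2); T=np.array(inf['world_from_camera'])
    v,u=np.mgrid[0:420,0:560]
    return (np.stack([(u-inf['cx'])/f*d,-(v-inf['cy'])/f*d,-d],-1)@T[:3,:3].T+T[:3,3])[d>0]
def hrest(x,y):
    h=np.zeros_like(x); w=(y>-100)&(y<60); t=np.tan(np.pi/6)
    a=np.where((x>-90)&(x<-15),10.7*(x+90)/75,np.where((x>=-15)&(x<24),2+np.abs(x)*t,np.where((x>=24)&(x<36),36,0)))
    h=np.where(w,a,0); h=np.where((y>=60)&(y<68)&(x>-24)&(x<36),60,h); return h
def toR(q,P):
    x0,y0,a=q; ex=np.array([np.sin(a),-np.cos(a)]); ey=np.array([np.cos(a),np.sin(a)])
    r=P[:,:2]-[x0,y0]; return r@ex,r@ey
def fitrest(P,q0):
    S=P[(np.hypot(P[:,0]-q0[0],P[:,1]-q0[1])<150)&(P[:,2]<70)]
    x,y=toR(q0,S); S=S[(x>-110)&(x<50)&(y>-115)&(y<66)]
    def c(q):
        x,y=toR(q,S); return np.minimum(np.abs(S[:,2]-q[3]-hrest(x,y)),12).mean() if len(q)>3 else 0
    b=None
    for da in (-.05,0,.05):
        r=minimize(lambda p:c([p[0],p[1],p[2]/100,p[3]]),[q0[0],q0[1],(q0[2]+da)*100,0],method='Nelder-Mead',options=dict(initial_simplex=None,maxiter=2000,xatol=.02,fatol=1e-4))
        if b is None or r.fun<b.fun:b=r
    return [b.x[0],b.x[1],b.x[2]/100,b.x[3]],b.fun
E
python3 - <<'E'
from h import *
for n in ['top','side']:
    P=cloud(n,np.load(f'pics/{n}0.npy'))
    q,e=fitrest(P,[577,-100,np.radians(10.3)]); print(n,np.round(q,3),round(e,2))
    # bar
    B=P[(np.hypot(P[:,0]-499,P[:,1]-59)<85)&(P[:,2]>8)&(P[:,2]<50)]
    r=cv2.minAreaRect(B[:,:2].astype(np.float32)); print('bar',r,np.median(B[:,2]))
    def f(p):
        a=p[2]; nrm=np.array([-np.sin(a),np.cos(a)]); return np.hypot((B[:,:2]-p[:2])@nrm,B[:,2]-p[3])-20
    s=least_squares(f,[499,59,np.radians(14),20],loss='soft_l1'); a=s.x[2]; t=(B[:,:2]-s.x[:2])@[np.cos(a),np.sin(a)]; lo,hi=np.percentile(t,[.5,99.5])
    cen=s.x[:2]+(lo+hi)/2*np.array([np.cos(a),np.sin(a)]); print(cen,np.degrees(a),s.x[3],hi-lo,'in rest',toR(q[:3],cen[None]))
E
```

```text
Traceback (most recent call last):
  File "h.py", line 30, in fitrest
    r=minimize(lambda p:c([p[0],p[1],p[2]/100,p[3]]),[q0[0],q0[1],(q0[2]+da)*100,0],method='Nelder-Mead',options=dict(initial_simplex=None,maxiter=2000,xatol=.02,fatol=1e-4))
  File "h.py", line 30, in <lambda>
    r=minimize(lambda p:c([p[0],p[1],p[2]/100,p[3]]),[q0[0],q0[1],(q0[2]+da)*100,0],method='Nelder-Mead',options=dict(initial_simplex=None,maxiter=2000,xatol=.02,fatol=1e-4))
                        ~^^^^^^^^^^^^^^^^^^^^^^^^^^^
  File "h.py", line 27, in c
    x,y=toR(q,S); return np.minimum(np.abs(S[:,2]-q[3]-hrest(x,y)),12).mean() if len(q)>3 else 0
        ~~~^^^^^
  File "h.py", line 21, in toR
    x0,y0,a=q; ex=np.array([np.sin(a),-np.cos(a)]); ey=np.array([np.cos(a),np.sin(a)])
    ^^^^^^^
ValueError: too many values to unpack (expected 3)
```

```bash
sed -i 's/x0,y0,a=q;/x0,y0,a=q[:3];/' h.py
cat >> h.py <<'E'
def fitbar(P,g,a0):
    B=P[(np.hypot(P[:,0]-g[0],P[:,1]-g[1])<85)&(P[:,2]>8)&(P[:,2]<50)]
    def f(p):
        a=p[2]; nrm=np.array([-np.sin(a),np.cos(a)]); return np.hypot((B[:,:2]-p[:2])@nrm,B[:,2]-p[3])-20
    s=least_squares(f,[g[0],g[1],a0,20],loss='soft_l1'); a=s.x[2]; t=(B[:,:2]-s.x[:2])@[np.cos(a),np.sin(a)]; lo,hi=np.percentile(t,[.5,99.5])
    return s.x[:2]+(lo+hi)/2*np.array([np.cos(a),np.sin(a)]),a,s.x[3],hi-lo
E
python3 - <<'E'
from h import *
for n in ['top','side']:
    P=cloud(n,np.load(f'pics/{n}0.npy'))
    q,e=fitrest(P,[572,-95,np.radians(10.3)]); print(n,np.round(q,3),round(e,2))
    cen,a,z,L=fitbar(P,(499,59),np.radians(14)); print(cen,np.degrees(a),z,L,'in rest',toR(q[:3],cen[None]))
E
```

```text
top [ 5.74607e+02 -9.63700e+01  1.85000e-01  0.00000e+00] 2.37
[499.31051358  58.67376926] 14.230244382130708 19.589455022451638 129.42935584944325 in rest (array([-166.22986332]), array([-45.56010456]))
side [ 5.74188e+02 -9.68500e+01  1.74000e-01  0.00000e+00] 2.91
[499.62250571  58.91820187] 14.160964974524111 20.761803827423375 130.07486420231203 in rest (array([-166.33853626]), array([-46.4245962]))
```

Both cameras agree: the rest is at about (574.4, -96.6), with its y axis turned 10.3°, and the bar is at rest (-166, -46), 4° off. I'll push with the open fingers spread along the bar, so the jaw axis lies along rest y. Next step: the shift to the standoff.

```bash
cat >> h.py <<'E'
Q=[574.4,-96.6,.18]
EX=np.array([np.sin(.18),-np.cos(.18)]); EY=np.array([np.cos(.18),np.sin(.18)])
def go(rx,ry,z,yaw=np.pi/2+.18):
    s=env.get_state(); w=np.r_[np.array(Q[:2])+rx*EX+ry*EY,z]; y=s['eef_rot'][2]
    d=w-s['position']; tx=np.array([np.cos(y),np.sin(y)]); ty=np.array([np.sin(y),-np.cos(y)])
    r=s['position'][:2]
    print('t',round(s['time'],2),'pos',s['position'].round(1),'rot',s['eef_rot'].round(3),'rest xy',toR(Q,r[None]),'F',s['wrist_force'].round(1),'w',s['gripper_width'],'q',s['joints'].round(2))
    print('target',w.round(1),'shift mm',(d[:2]@tx).round(1),(d[:2]@ty).round(1),(-d[2]).round(1),'spin',round(((y-yaw+np.pi)%(2*np.pi))-np.pi,3))
E
python3 -c "
from h import *
go(-235,-46,150)"
```

```text
t 0.9 pos [133.2 585.  222.6] rot [-3.142  0.     2.918] rest xy (array([-749.62919065]), array([-312.07085812])) F [-0.2  0.6 -0.2] w 1.0056626573488483 q [ 1.29  0.09  1.23 -0.    1.82 -0.06]
target [487.1 126.4 150. ] shift mm -446.9 -368.7 72.6 spin 1.167
```

Emit:
{"op": "apply_moves", "data": {
  "rows": [
    {"tx": -0.03, "ty": -0.025, "tz": 0.0, "spin": 0.09},
    {"tx": -0.07, "ty": -0.058, "tz": 0.005, "spin": 0.22},
    {"tx": -0.115, "ty": -0.095, "tz": 0.01, "spin": 0.36},
    {"tx": -0.16, "ty": -0.132, "tz": 0.02, "spin": 0.5},
    {"tx": -0.205, "ty": -0.169, "tz": 0.03, "spin": 0.64}
  ]
}}

```text
validation failed for argument at $.ro...
```

```bash
python3 -c "
from h import *
go(-235,-46,150)"
```

```text
t 0.9 pos [133.2 585.  222.6] rot [-3.142  0.     2.918] rest xy (array([-749.62919065]), array([-312.07085812])) F [-0.2  0.6 -0.2] w 1.0056626573488483 q [ 1.29  0.09  1.23 -0.    1.82 -0.06]
target [487.1 126.4 150. ] shift mm -446.9 -368.7 72.6 spin 1.167
```

Emit:
{"op": "apply_moves", "data": {
  "rows": [
    {"tx": -0.03, "ty": -0.025, "tz": 0.0, "spin": 0.09, "grip": 0.0878},
    {"tx": -0.07, "ty": -0.058, "tz": 0.005, "spin": 0.22, "grip": 0.0878},
    {"tx": -0.115, "ty": -0.095, "tz": 0.01, "spin": 0.36, "grip": 0.0878},
    {"tx": -0.16, "ty": -0.132, "tz": 0.02, "spin": 0.5, "grip": 0.0878},
    {"tx": -0.205, "ty": -0.169, "tz": 0.03, "spin": 0.64, "grip": 0.0878}
  ]
}}

```text
time: 1.52
position: [296.4, 373.3, 192.6]
eef_rot: [3.141, 0.0, 2.274]
wrist_force: [0.8, 0.1, 0.2]
gripper_width: 0.999
```

```bash
python3 -c "
from h import *
go(-235,-46,100)"
```

```text
t 1.52 pos [296.4 373.3 192.6] rot [3.141 0.    2.274] rest xy (array([-512.0677777]), array([-189.40379227])) F [0.8 0.1 0.2] w 0.9990545127338823 q [ 0.83 -0.25  1.61 -0.    1.78  0.13]
target [487.1 126.4 100. ] shift mm -311.7 -14.1 92.6 spin 0.523
```

Emit:
{"op": "apply_moves", "data": {
  "rows": [
    {"tx": -0.055, "ty": -0.003, "tz": 0.01, "spin": 0.12, "grip": 0.0878},
    {"tx": -0.112, "ty": -0.005, "tz": 0.025, "spin": 0.25, "grip": 0.0878},
    {"tx": -0.17, "ty": -0.008, "tz": 0.04, "spin": 0.38, "grip": 0.0878},
    {"tx": -0.225, "ty": -0.011, "tz": 0.055, "spin": 0.48, "grip": 0.0878},
    {"tx": -0.275, "ty": -0.014, "tz": 0.07, "spin": 0.523, "grip": 0.0878}
  ]
}}

```text
time: 2.15
position: [464.5, 154.8, 122.4]
eef_rot: [3.141, -0.0, 1.752]
wrist_force: [0.5, 0.5, 0.7]
gripper_width: 1.002
```

```bash
python3 - <<'E'
from h import *
go(-235,-46,13)
p,d=env.grab_frame('top'); cv2.imwrite('pics/top1.png',cv2.convertScaleAbs(p[:,:,::-1],alpha=1.5))
P=cloud('top',d); cen,a,z,L=fitbar(P,(499,59),.25); print(cen,np.degrees(a),z,L)
E
```

```text
t 2.15 pos [464.5 154.8 122.4] rot [ 3.141 -0.     1.752] rest xy (array([-267.01433191]), array([-63.06945247])) F [0.5 0.5 0.7] w 1.002179498474737 q [ 0.25 -0.21  1.69 -0.    1.65  0.07]
target [487.1 126.4  13. ] shift mm -32.0 17.0 109.4 spin 0.001
[499.25068058  58.59793146] 14.29241628669374 19.663691344953172 129.12621788826527
```

View pics/top1.png

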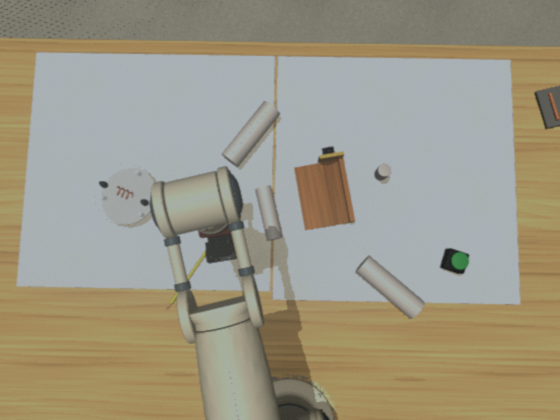

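The top view shows the gripper to the left of the bar. The bar hasn't moved (269,214), and the descent spot is clear of the pencil (207,251) and of the big bar (251,134).

Emit:
{"op": "apply_moves", "data": {
  "rows": [
    {"tx": -0.01, "ty": 0.006, "tz": 0.015, "spin": 0, "grip": 0.0878},
    {"tx": -0.022, "ty": 0.012, "tz": 0.045, "spin": 0, "grip": 0.0878},
    {"tx": -0.03, "ty": 0.017, "tz": 0.08, "spin": 0, "grip": 0.0878},
    {"tx": -0.032, "ty": 0.017, "tz": 0.1, "spin": 0, "grip": 0.0878},
    {"tx": -0.032, "ty": 0.017, "tz": 0.109, "spin": 0, "grip": 0.0878}
  ]
}}

```text
time: 2.82
position: [485.0, 128.9, 11.9]
eef_rot: [-3.139, -0.0, 1.756]
wrist_force: [-0.1, 0.6, 1.0]
gripper_width: 1.0
```

Emit:
{"op": "apply_moves", "data": {
  "rows": [
    {"tx": -0.004, "ty": 0, "tz": 0, "spin": 0, "grip": 0.0878},
    {"tx": -0.01, "ty": 0, "tz": 0, "spin": 0, "grip": 0.0878},
    {"tx": -0.017, "ty": 0, "tz": 0, "spin": 0, "grip": 0.0878},
    {"tx": -0.024, "ty": 0, "tz": 0, "spin": 0, "grip": 0.0878},
    {"tx": -0.03, "ty": 0, "tz": 0, "spin": 0, "grip": 0.0878}
  ]
}}

```text
time: 3.45
position: [491.9, 98.1, 13.9]
eef_rot: [3.141, 0.0, 1.754]
wrist_force: [-0.1, 0.5, 0.1]
gripper_width: 1.001
```

```bash
python3 - <<'E'
from h import *
go(-40,-46,14)
p,d=env.grab_frame('top'); cv2.imwrite('pics/top2.png',cv2.convertScaleAbs(p[100:260,200:400,::-1],alpha=1.5))
p,d=env.grab_frame('side'); cv2.imwrite('pics/side2.png',cv2.resize(cv2.convertScaleAbs(p[120:320,150:450,::-1],alpha=1.5),None,fx=2,fy=2))
E
```

```text
t 3.45 pos [491.9  98.1  13.9] rot [3.141 0.    1.754] rest xy (array([-206.35069275]), array([-46.3460028])) F [-0.1  0.5  0.1] w 1.0013594157943997 q [ 0.13 -0.11  1.81 -0.    1.45 -0.05]
target [522.  -65.5  14. ] shift mm -166.4 -0.2 -0.1 spin 0.004
```

View pics/side2.png

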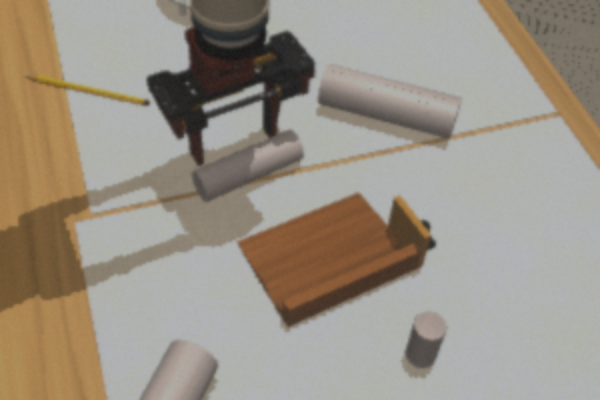

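The side view shows the fingers level behind the bar, one near each end. The gap is closing and nothing has been touched. Now the slow push.

Emit:
{"op": "apply_moves", "data": {
  "rows": [
    {"tx": -0.003, "ty": 0, "tz": 0, "spin": 0, "grip": 0.0878},
    {"tx": -0.006, "ty": 0, "tz": 0, "spin": 0, "grip": 0.0878},
    {"tx": -0.009, "ty": 0, "tz": 0, "spin": 0, "grip": 0.0878},
    {"tx": -0.012, "ty": 0, "tz": 0, "spin": 0, "grip": 0.0878},
    {"tx": -0.015, "ty": 0, "tz": 0, "spin": 0, "grip": 0.0878}
  ]
}}

```text
time: 4.18
position: [494.4, 83.8, 13.7]
eef_rot: [3.142, -0.0, 1.755]
wrist_force: [0.2, -0.3, -0.0]
gripper_width: 1.004
```

Emit:
{"op": "apply_moves", "data": {
  "rows": [
    {"tx": -0.0035, "ty": 0, "tz": 0, "spin": 0, "grip": 0.0878},
    {"tx": -0.007, "ty": 0, "tz": 0, "spin": 0, "grip": 0.0878},
    {"tx": -0.011, "ty": 0, "tz": 0, "spin": 0, "grip": 0.0878},
    {"tx": -0.015, "ty": 0, "tz": 0, "spin": 0, "grip": 0.0878},
    {"tx": -0.019, "ty": 0, "tz": 0, "spin": 0, "grip": 0.0878}
  ]
}}

```text
time: 4.8
position: [497.9, 65.0, 13.7]
eef_rot: [3.142, 0.0, 1.755]
wrist_force: [0.1, -0.2, 0.3]
gripper_width: 1.001
```

```bash
python3 - <<'E'
from h import *
go(-40,-46,14)
p,d=env.grab_frame('side'); cv2.imwrite('pics/side3.png',cv2.resize(cv2.convertScaleAbs(p[120:320,150:450,::-1],alpha=1.5),None,fx=2,fy=2))
E
```

```text
t 4.8 pos [497.9  65.   13.7] rot [3.142 0.    1.755] rest xy (array([-172.71346619]), array([-46.36013802])) F [ 0.1 -0.2  0.3] w 1.0005210016159585 q [ 0.06 -0.11  1.81 -0.    1.45 -0.12]
target [522.  -65.5  14. ] shift mm -132.7 -0.2 -0.3 spin 0.004
```

View pics/side3.png

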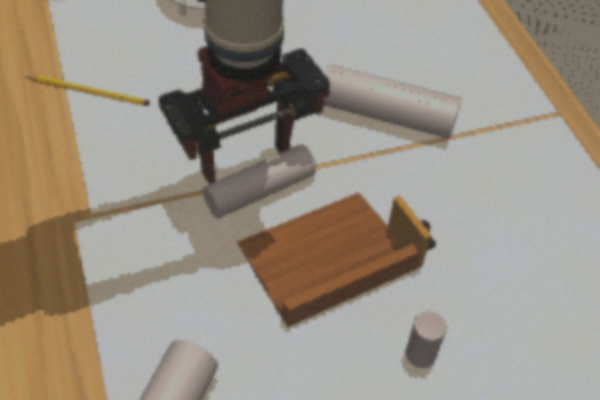

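The bar is rolling square in front of both fingers (crop 260,180), so I'll carry on.

Emit:
{"op": "apply_moves", "data": {
  "rows": [
    {"tx": -0.0045, "ty": 0, "tz": 0, "spin": 0, "grip": 0.0878},
    {"tx": -0.009, "ty": 0, "tz": 0, "spin": 0, "grip": 0.0878},
    {"tx": -0.0135, "ty": 0, "tz": 0, "spin": 0, "grip": 0.0878},
    {"tx": -0.018, "ty": 0, "tz": 0, "spin": 0, "grip": 0.0878},
    {"tx": -0.0225, "ty": 0, "tz": 0, "spin": 0, "grip": 0.0878}
  ]
}}

```text
time: 5.48
position: [502.0, 42.9, 13.6]
eef_rot: [-3.142, 0.0, 1.755]
wrist_force: [1.1, 0.0, -0.3]
gripper_width: 0.995
```

Emit:
{"op": "apply_moves", "data": {
  "rows": [
    {"tx": -0.0045, "ty": 0, "tz": 0, "spin": 0, "grip": 0.0878},
    {"tx": -0.009, "ty": 0, "tz": 0, "spin": 0, "grip": 0.0878},
    {"tx": -0.0135, "ty": 0, "tz": 0, "spin": 0, "grip": 0.0878},
    {"tx": -0.018, "ty": 0, "tz": 0, "spin": 0, "grip": 0.0878},
    {"tx": -0.0225, "ty": 0, "tz": 0, "spin": 0, "grip": 0.0878}
  ]
}}

```text
time: 6.1
position: [506.1, 20.8, 13.6]
eef_rot: [3.142, 0.0, 1.755]
wrist_force: [0.1, -0.1, -0.2]
gripper_width: 0.999
```

Emit:
{"op": "apply_moves", "data": {
  "rows": [
    {"tx": -0.0045, "ty": 0, "tz": 0, "spin": 0, "grip": 0.0878},
    {"tx": -0.009, "ty": 0, "tz": 0, "spin": 0, "grip": 0.0878},
    {"tx": -0.0135, "ty": 0, "tz": 0, "spin": 0, "grip": 0.0878},
    {"tx": -0.018, "ty": 0, "tz": 0, "spin": 0, "grip": 0.0878},
    {"tx": -0.0225, "ty": 0, "tz": 0, "spin": 0, "grip": 0.0878}
  ]
}}

```text
time: 6.72
position: [510.2, -1.2, 13.7]
eef_rot: [3.142, -0.0, 1.755]
wrist_force: [0.2, 1.9, 1.2]
gripper_width: 0.999
```

```bash
python3 - <<'E'
from h import *
go(-40,-46,15)
p,d=env.grab_frame('side'); cv2.imwrite('pics/side4.png',cv2.resize(cv2.convertScaleAbs(p[120:320,150:450,::-1],alpha=1.5),None,fx=2,fy=2))
E
```

```text
t 6.72 pos [510.2  -1.2  13.7] rot [ 3.142 -0.     1.755] rest xy (array([-105.33751218]), array([-46.0581702])) F [0.2 1.9 1.2] w 0.9990108219513434 q [-0.07 -0.09  1.78  0.    1.45 -0.25]
target [522.  -65.5  15. ] shift mm -65.3 -0.2 -1.3 spin 0.004
```

View pics/side4.png

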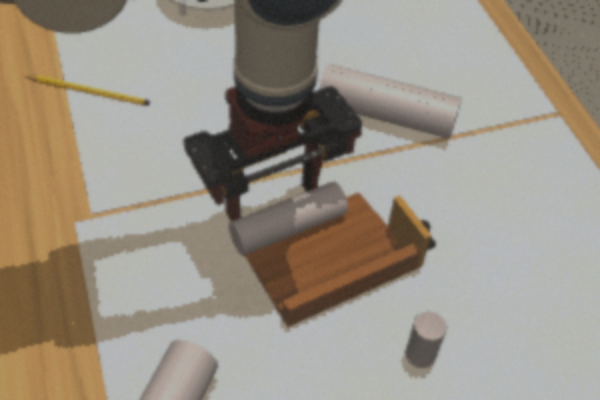

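The bar is on the ramp and square (crop 290,215). I'll keep going up the ramp and raise the fingertips slightly for clearance.

Emit:
{"op": "apply_moves", "data": {
  "rows": [
    {"tx": -0.0045, "ty": 0, "tz": -0.0005, "spin": 0, "grip": 0.0878},
    {"tx": -0.009, "ty": 0, "tz": -0.001, "spin": 0, "grip": 0.0878},
    {"tx": -0.0135, "ty": 0, "tz": -0.0015, "spin": 0, "grip": 0.0878},
    {"tx": -0.018, "ty": 0, "tz": -0.002, "spin": 0, "grip": 0.0878},
    {"tx": -0.0225, "ty": 0, "tz": -0.0025, "spin": 0, "grip": 0.0878}
  ]
}}

```text
time: 7.4
position: [514.3, -23.5, 16.1]
eef_rot: [-3.142, -0.0, 1.755]
wrist_force: [-0.1, 1.4, 0.5]
gripper_width: 0.998
```

Emit:
{"op": "apply_moves", "data": {
  "rows": [
    {"tx": -0.0045, "ty": 0, "tz": -0.0005, "spin": 0, "grip": 0.0878},
    {"tx": -0.009, "ty": 0, "tz": -0.001, "spin": 0, "grip": 0.0878},
    {"tx": -0.013, "ty": 0, "tz": -0.0015, "spin": 0, "grip": 0.0878},
    {"tx": -0.017, "ty": 0, "tz": -0.002, "spin": 0, "grip": 0.0878},
    {"tx": -0.021, "ty": 0, "tz": -0.0025, "spin": 0, "grip": 0.0878}
  ]
}}

```text
time: 8.02
position: [518.2, -44.1, 18.7]
eef_rot: [-3.142, -0.0, 1.755]
wrist_force: [-1.1, 2.0, 2.2]
gripper_width: 0.999
```

Emit:
{"op": "apply_moves", "data": {
  "rows": [
    {"tx": -0.003, "ty": 0, "tz": 0, "spin": 0, "grip": 0.0878},
    {"tx": -0.006, "ty": 0, "tz": 0, "spin": 0, "grip": 0.0878},
    {"tx": -0.009, "ty": 0, "tz": 0, "spin": 0, "grip": 0.0878},
    {"tx": -0.0115, "ty": 0, "tz": 0, "spin": 0, "grip": 0.0878},
    {"tx": -0.014, "ty": 0, "tz": 0, "spin": 0, "grip": 0.0878}
  ]
}}

```text
time: 8.65
position: [520.7, -57.7, 18.6]
eef_rot: [-3.142, 0.0, 1.755]
wrist_force: [-1.5, 2.4, 0.7]
gripper_width: 1.003
```

```bash
python3 - <<'E'
from h import *
go(-40,-46,15)
p,d=env.grab_frame('side'); cv2.imwrite('pics/side5.png',cv2.resize(cv2.convertScaleAbs(p[120:320,150:450,::-1],alpha=1.5),None,fx=2,fy=2))
E
```

```text
t 8.65 pos [520.7 -57.7  18.6] rot [-3.142  0.     1.755] rest xy (array([-47.84233928]), array([-45.87397356])) F [-1.5  2.4  0.7] w 1.0030327553163234 q [-0.18 -0.06  1.74 -0.    1.45 -0.36]
target [522.  -65.5  15. ] shift mm -7.8 -0.2 3.6 spin 0.004
```

View pics/side5.png

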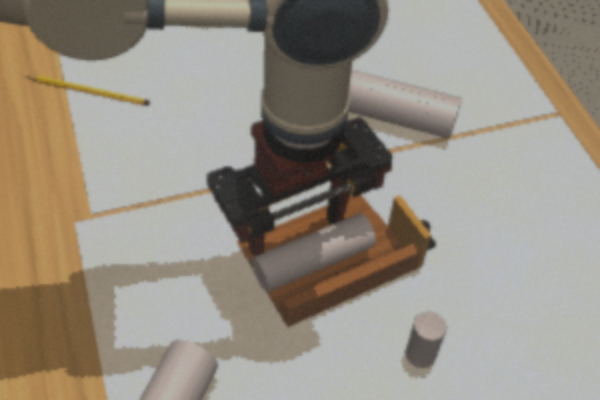

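The bar is just short of the crest, and I still feel a push of about 2 N. I'll go on slowly over it.

Emit:
{"op": "apply_moves", "data": {
  "rows": [
    {"tx": -0.002, "ty": 0, "tz": 0, "spin": 0, "grip": 0.0878},
    {"tx": -0.004, "ty": 0, "tz": 0, "spin": 0, "grip": 0.0878},
    {"tx": -0.006, "ty": 0, "tz": 0, "spin": 0, "grip": 0.0878},
    {"tx": -0.008, "ty": 0, "tz": 0, "spin": 0, "grip": 0.0878},
    {"tx": -0.0095, "ty": 0, "tz": 0, "spin": 0, "grip": 0.0878}
  ]
}}

```text
time: 9.32
position: [522.4, -67.1, 18.6]
eef_rot: [-3.142, 0.0, 1.755]
wrist_force: [-0.3, -0.8, 0.1]
gripper_width: 0.997
```

```bash
python3 - <<'E'
from h import *
go(-40,-46,15)
p,d=env.grab_frame('side'); cv2.imwrite('pics/side6.png',cv2.resize(cv2.convertScaleAbs(p[120:320,150:450,::-1],alpha=1.5),None,fx=2,fy=2))
E
```

```text
t 9.32 pos [522.4 -67.1  18.6] rot [-3.142  0.     1.755] rest xy (array([-38.33491745]), array([-45.85041657])) F [-0.3 -0.8  0.1] w 0.9972730367557553 q [-0.19 -0.05  1.74 -0.    1.45 -0.38]
target [522.  -65.5  15. ] shift mm 1.7 -0.1 3.6 spin 0.004
```

View pics/side6.png

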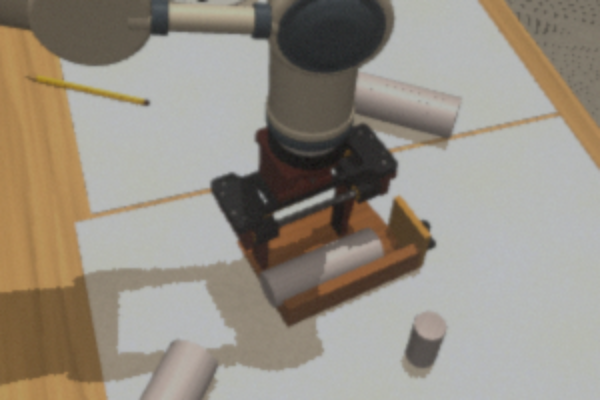

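The bar has dropped into the V (crop 325,268) and the force is gone. I'll back off, rise and check the seat.

Emit:
{"op": "apply_moves", "data": {
  "rows": [
    {"tx": 0.004, "ty": 0, "tz": 0, "spin": 0, "grip": 0.0878},
    {"tx": 0.01, "ty": 0, "tz": -0.005, "spin": 0, "grip": 0.0878},
    {"tx": 0.012, "ty": 0, "tz": -0.025, "spin": 0, "grip": 0.0878},
    {"tx": 0.012, "ty": 0, "tz": -0.055, "spin": 0, "grip": 0.08},
    {"tx": 0.012, "ty": 0, "tz": -0.075, "spin": 0, "grip": 0.05}
  ]
}}

```text
time: 10.0
position: [521.1, -55.0, 96.8]
eef_rot: [3.138, 0.001, 1.755]
wrist_force: [0.8, 0.4, -0.7]
gripper_width: 0.835
```

```bash
python3 -c "
from h import *
go(0,-150,90)"
```

```text
t 10.0 pos [521.1 -55.   96.8] rot [3.138e+00 1.000e-03 1.755e+00] rest xy (array([-50.42649877]), array([-45.01526159])) F [ 0.8  0.4 -0.7] w 0.8354362007229046 q [-0.17 -0.11  1.65 -0.    1.59 -0.35]
target [ 426.8 -123.5   90. ] shift mm -50.0 -105.2 6.8 spin 0.004
```

Emit:
{"op": "apply_moves", "data": {
  "rows": [
    {"tx": -0.008, "ty": -0.015, "tz": 0, "spin": 0, "grip": 0.0},
    {"tx": -0.02, "ty": -0.042, "tz": 0, "spin": 0, "grip": 0.0},
    {"tx": -0.035, "ty": -0.072, "tz": 0, "spin": 0.004, "grip": 0.0},
    {"tx": -0.045, "ty": -0.095, "tz": 0, "spin": 0.004, "grip": 0.0},
    {"tx": -0.05, "ty": -0.105, "tz": 0, "spin": 0.004, "grip": 0.0}
  ]
}}

```text
time: 10.62
position: [424.4, -124.3, 92.6]
eef_rot: [-3.14, -0.0, 1.749]
wrist_force: [-0.8, -0.3, -0.2]
gripper_width: 0.266
```

```bash
python3 - <<'E'
from h import *
go(0,-150,15)
for n in ['side','top']:
    p,d=env.grab_frame(n); P=cloud(n,d)
    cv2.imwrite(f'pics/{n}7.png',cv2.resize(cv2.convertScaleAbs(p[120:320,150:450,::-1],alpha=1.5),None,fx=2,fy=2))
    x,y=toR(Q,P); m=(x>-22)&(x<22)&(y>-130)&(y<40)&(P[:,2]>30)&(P[:,2]<50)
    print(n,m.sum(),'top z',np.percentile(P[m,2],95),'y',np.percentile(y[m],[1,99]),'x',np.percentile(x[m],[1,50,99]))
E
```

```text
t 10.62 pos [ 424.4 -124.3   92.6] rot [-3.14  -0.     1.749] rest xy (array([0.38550867]), array([-152.55990368])) F [-0.8 -0.3 -0.2] w 0.26607273592888536 q [-0.36 -0.33  1.85 -0.    1.62 -0.54]
target [ 426.8 -123.5   15. ] shift mm 0.4 2.6 77.6 spin -0.002
side 1002 top z 46.62896548148742 y [-104.68882161   23.45019591] x [-15.53933139   7.34733663  19.87133199]
top 450 top z 47.18236601405077 y [-71.11880013  24.54897902] x [-19.63740081  -2.93271263  18.06554763]
```

View pics/side7.png

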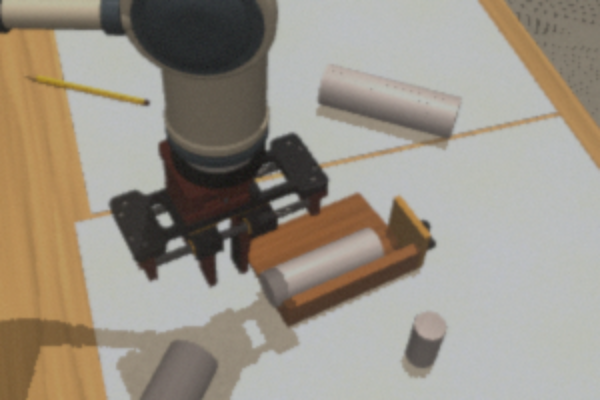

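View pics/top7.png

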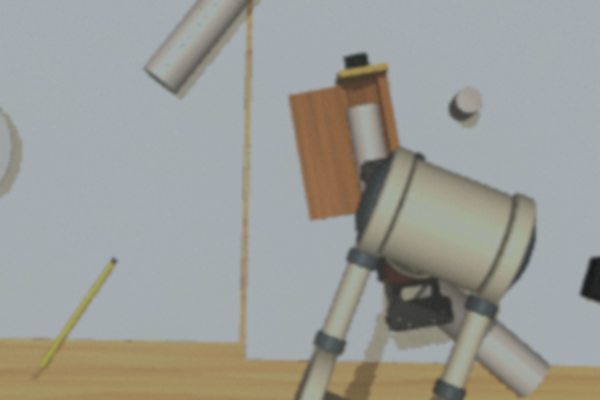

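The side view shows the bar seated in the V (crop 325,265), spanning rest y of about -105 to +24 with its top at about 46 mm. The closed fingers are off its open end. I'll lower them to centre height and push it endways.

Emit:
{"op": "apply_moves", "data": {
  "rows": [
    {"tx": 0, "ty": 0.001, "tz": 0.01, "spin": 0, "grip": 0.0},
    {"tx": 0, "ty": 0.002, "tz": 0.035, "spin": 0, "grip": 0.0},
    {"tx": 0, "ty": 0.002, "tz": 0.06, "spin": 0, "grip": 0.0},
    {"tx": 0, "ty": 0.002, "tz": 0.072, "spin": 0, "grip": 0.0},
    {"tx": 0, "ty": 0.002, "tz": 0.076, "spin": 0, "grip": 0.0}
  ]
}}

```text
time: 11.35
position: [427.9, -122.6, 16.6]
eef_rot: [-3.14, -0.001, 1.752]
wrist_force: [0.8, 0.6, 0.5]
gripper_width: 0.009
```

Emit:
{"op": "apply_moves", "data": {
  "rows": [
    {"tx": 0, "ty": 0.003, "tz": 0, "spin": 0, "grip": 0.0},
    {"tx": 0, "ty": 0.007, "tz": 0, "spin": 0, "grip": 0.0},
    {"tx": 0, "ty": 0.011, "tz": 0, "spin": 0, "grip": 0.0},
    {"tx": 0, "ty": 0.015, "tz": 0, "spin": 0, "grip": 0.0},
    {"tx": 0, "ty": 0.019, "tz": 0, "spin": 0, "grip": 0.0}
  ]
}}

```text
time: 11.98
position: [447.2, -119.7, 17.8]
eef_rot: [3.141, 0.0, 1.751]
wrist_force: [0.7, -0.6, 0.0]
gripper_width: 0.001
```

```bash
python3 - <<'E'
from h import *
go(0,-83.5,16)
p,d=env.grab_frame('side')
cv2.imwrite('pics/side8.png',cv2.resize(cv2.convertScaleAbs(p[180:320,200:400,::-1],alpha=1.5),None,fx=3,fy=3))
E
```

```text
t 11.97 pos [ 447.2 -119.7   17.8] rot [3.141 0.    1.751] rest xy (array([-0.06458891]), array([-129.30535431])) F [ 0.7 -0.6  0. ] w 0.0009743499778302011 q [-0.34 -0.23  1.9   0.    1.47 -0.52]
target [ 492.2 -111.5   16. ] shift mm -0.1 45.8 1.8 spin -0.0
```

View pics/side8.png

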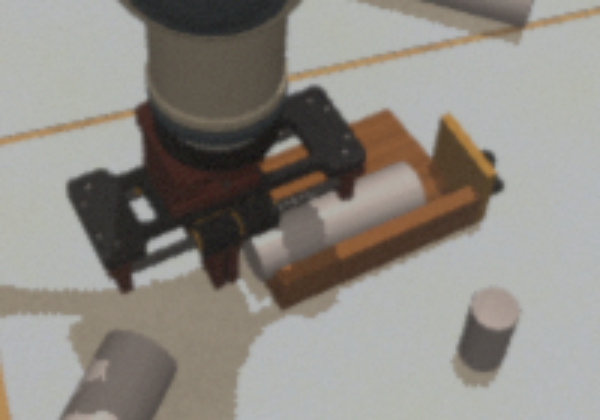

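The fingers are just off the bar's open end (crop 255,265). I'll slide it, watching the force.

Emit:
{"op": "apply_moves", "data": {
  "rows": [
    {"tx": 0, "ty": 0.0025, "tz": 0, "spin": 0, "grip": 0.0},
    {"tx": 0, "ty": 0.0055, "tz": 0, "spin": 0, "grip": 0.0},
    {"tx": 0, "ty": 0.0085, "tz": 0, "spin": 0, "grip": 0.0},
    {"tx": 0, "ty": 0.0115, "tz": 0, "spin": 0, "grip": 0.0},
    {"tx": 0, "ty": 0.0145, "tz": 0, "spin": 0, "grip": 0.0}
  ]
}}

```text
time: 12.65
position: [461.2, -117.1, 17.6]
eef_rot: [-3.141, 0.0, 1.751]
wrist_force: [-3.2, -0.7, -0.3]
gripper_width: 0.003
```

Emit:
{"op": "apply_moves", "data": {
  "rows": [
    {"tx": 0, "ty": 0.003, "tz": 0, "spin": 0, "grip": 0.0},
    {"tx": 0, "ty": 0.006, "tz": 0, "spin": 0, "grip": 0.0},
    {"tx": 0, "ty": 0.009, "tz": 0, "spin": 0, "grip": 0.0},
    {"tx": 0, "ty": 0.0115, "tz": 0, "spin": 0, "grip": 0.0},
    {"tx": 0, "ty": 0.014, "tz": 0, "spin": 0, "grip": 0.0}
  ]
}}

```text
time: 13.28
position: [475.0, -114.6, 17.6]
eef_rot: [-3.141, -0.0, 1.751]
wrist_force: [-3.0, -0.4, 1.0]
gripper_width: 0.006
```

```bash
python3 - <<'E'
from h import *
go(0,-83.5,16)
p,d=env.grab_frame('side')
cv2.imwrite('pics/side9.png',cv2.resize(cv2.convertScaleAbs(p[180:320,200:400,::-1],alpha=1.5),None,fx=3,fy=3))
E
```

```text
t 13.28 pos [ 475.  -114.6   17.6] rot [-3.141 -0.     1.751] rest xy (array([-0.1241196]), array([-101.04797401])) F [-3.  -0.4  1. ] w 0.006092945028861318 q [-0.31 -0.15  1.84  0.    1.46 -0.49]
target [ 492.2 -111.5   16. ] shift mm -0.1 17.5 1.6 spin 0.0
```

View pics/side9.png

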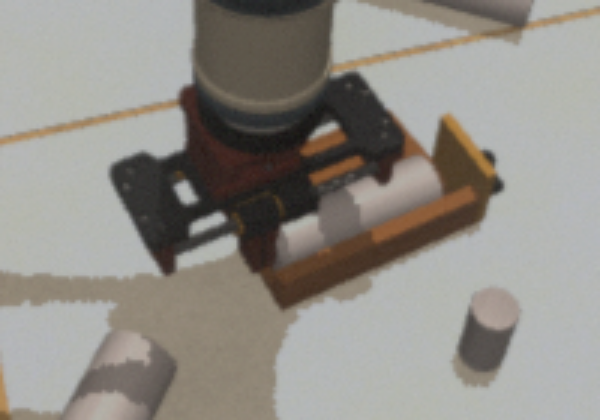

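The bar is sliding at about 3 N, with roughly 17 mm to go.

Emit:
{"op": "apply_moves", "data": {
  "rows": [
    {"tx": 0, "ty": 0.0025, "tz": 0, "spin": 0, "grip": 0.0},
    {"tx": 0, "ty": 0.005, "tz": 0, "spin": 0, "grip": 0.0},
    {"tx": 0, "ty": 0.0075, "tz": 0, "spin": 0, "grip": 0.0},
    {"tx": 0, "ty": 0.0095, "tz": 0, "spin": 0, "grip": 0.0},
    {"tx": 0, "ty": 0.011, "tz": 0, "spin": 0, "grip": 0.0}
  ]
}}

```text
time: 13.95
position: [485.8, -112.6, 17.6]
eef_rot: [-3.142, -0.0, 1.751]
wrist_force: [-1.7, -0.2, 0.5]
gripper_width: 0.007
```

Emit:
{"op": "apply_moves", "data": {
  "rows": [
    {"tx": 0, "ty": 0.0008, "tz": 0, "spin": 0, "grip": 0.0},
    {"tx": 0, "ty": 0.0016, "tz": 0, "spin": 0, "grip": 0.0},
    {"tx": 0, "ty": 0.0024, "tz": 0, "spin": 0, "grip": 0.0},
    {"tx": 0, "ty": 0.0032, "tz": 0, "spin": 0, "grip": 0.0},
    {"tx": 0, "ty": 0.004, "tz": 0, "spin": 0, "grip": 0.0}
  ]
}}

```text
time: 14.58
position: [489.6, -111.9, 17.6]
eef_rot: [3.142, 0.0, 1.751]
wrist_force: [-1.9, 0.1, 0.9]
gripper_width: 0.005
```

```bash
python3 - <<'E'
from h import *
go(0,-83.5,16)
p,d=env.grab_frame('side')
cv2.imwrite('pics/side10.png',cv2.resize(cv2.convertScaleAbs(p[180:320,200:400,::-1],alpha=1.5),None,fx=3,fy=3))
E
```

```text
t 14.57 pos [ 489.6 -111.9   17.6] rot [3.142 0.    1.751] rest xy (array([-0.1029967]), array([-86.13520571])) F [-1.9  0.1  0.9] w 0.004918833164864683 q [-0.29 -0.11  1.8  -0.    1.46 -0.47]
target [ 492.2 -111.5   16. ] shift mm -0.1 2.6 1.6 spin -0.0
```

View pics/side10.png

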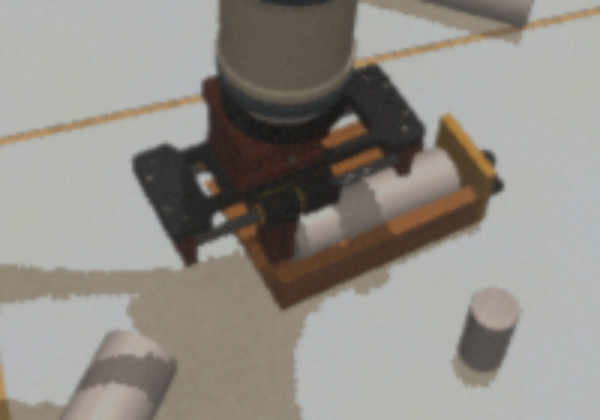

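The plate is close. I'll creep in 2 mm calls until the force rises.

Emit:
{"op": "apply_moves", "data": {
  "rows": [
    {"tx": 0, "ty": 0.0004, "tz": 0, "spin": 0, "grip": 0.0},
    {"tx": 0, "ty": 0.0008, "tz": 0, "spin": 0, "grip": 0.0},
    {"tx": 0, "ty": 0.0012, "tz": 0, "spin": 0, "grip": 0.0},
    {"tx": 0, "ty": 0.0016, "tz": 0, "spin": 0, "grip": 0.0},
    {"tx": 0, "ty": 0.002, "tz": 0, "spin": 0, "grip": 0.0}
  ]
}}

```text
time: 15.25
position: [491.6, -111.6, 17.6]
eef_rot: [-3.142, -0.0, 1.751]
wrist_force: [-2.3, 0.0, 1.3]
gripper_width: 0.008
```

Emit:
{"op": "apply_moves", "data": {
  "rows": [
    {"tx": 0, "ty": 0.0004, "tz": 0, "spin": 0, "grip": 0.0},
    {"tx": 0, "ty": 0.0008, "tz": 0, "spin": 0, "grip": 0.0},
    {"tx": 0, "ty": 0.0012, "tz": 0, "spin": 0, "grip": 0.0},
    {"tx": 0, "ty": 0.0016, "tz": 0, "spin": 0, "grip": 0.0},
    {"tx": 0, "ty": 0.002, "tz": 0, "spin": 0, "grip": 0.0}
  ]
}}

```text
time: 15.88
position: [493.6, -111.2, 17.6]
eef_rot: [-3.142, 0.0, 1.751]
wrist_force: [-2.6, 0.9, -0.6]
gripper_width: 0.003
```

Emit:
{"op": "apply_moves", "data": {
  "rows": [
    {"tx": 0, "ty": 0.0003, "tz": 0, "spin": 0, "grip": 0.0},
    {"tx": 0, "ty": 0.0006, "tz": 0, "spin": 0, "grip": 0.0},
    {"tx": 0, "ty": 0.0009, "tz": 0, "spin": 0, "grip": 0.0},
    {"tx": 0, "ty": 0.0012, "tz": 0, "spin": 0, "grip": 0.0},
    {"tx": 0, "ty": 0.0015, "tz": 0, "spin": 0, "grip": 0.0}
  ]
}}

```text
time: 16.5
position: [495.0, -110.9, 17.6]
eef_rot: [-3.142, -0.0, 1.751]
wrist_force: [-2.0, -0.2, -1.2]
gripper_width: 0.004
```

```bash
python3 - <<'E'
from h import *
go(0,-83.5,16)
p,d=env.grab_frame('side')
cv2.imwrite('pics/side11.png',cv2.resize(cv2.convertScaleAbs(p[200:300,290:390,::-1],alpha=1.5),None,fx=6,fy=6))
E
```

```text
t 16.5 pos [ 495.  -110.9   17.6] rot [-3.142 -0.     1.751] rest xy (array([-0.09519479]), array([-80.66875051])) F [-2.  -0.2 -1.2] w 0.0036845232792526946 q [-0.29 -0.1   1.79  0.    1.45 -0.47]
target [ 492.2 -111.5   16. ] shift mm -0.1 -2.8 1.6 spin 0.0
```

View pics/side11.png

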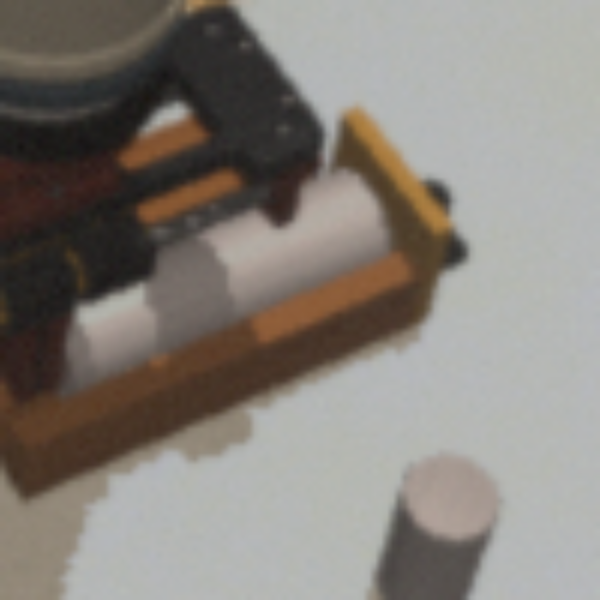

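The bar's end is almost at the brass (crop 390,240), and there is still no stop force.

Emit:
{"op": "apply_moves", "data": {
  "rows": [
    {"tx": 0, "ty": 0.0003, "tz": 0, "spin": 0, "grip": 0.0},
    {"tx": 0, "ty": 0.0006, "tz": 0, "spin": 0, "grip": 0.0},
    {"tx": 0, "ty": 0.0009, "tz": 0, "spin": 0, "grip": 0.0},
    {"tx": 0, "ty": 0.0012, "tz": 0, "spin": 0, "grip": 0.0},
    {"tx": 0, "ty": 0.0015, "tz": 0, "spin": 0, "grip": 0.0}
  ]
}}

```text
time: 17.18
position: [495.8, -110.7, 17.6]
eef_rot: [-3.14, -0.0, 1.751]
wrist_force: [-6.4, -0.5, 2.9]
gripper_width: 0.007
```

The force has risen and the arm now lags its target, which suggests contact. One more small nudge will confirm it.

Emit:
{"op": "apply_moves", "data": {
  "rows": [
    {"tx": 0, "ty": 0.0002, "tz": 0, "spin": 0, "grip": 0.0},
    {"tx": 0, "ty": 0.0004, "tz": 0, "spin": 0, "grip": 0.0},
    {"tx": 0, "ty": 0.0006, "tz": 0, "spin": 0, "grip": 0.0},
    {"tx": 0, "ty": 0.0006, "tz": 0, "spin": 0, "grip": 0.0},
    {"tx": 0, "ty": 0.0006, "tz": 0, "spin": 0, "grip": 0.0}
  ]
}}

```text
time: 17.8
position: [495.8, -110.8, 17.6]
eef_rot: [-3.139, -0.0, 1.751]
wrist_force: [-9.8, -1.5, 4.1]
gripper_width: 0.005
```

Confirmed: no further travel, and the force has gone up to 10 N. I'll withdraw straight back, then up.

Emit:
{"op": "apply_moves", "data": {
  "rows": [
    {"tx": 0, "ty": -0.002, "tz": 0, "spin": 0, "grip": 0.0},
    {"tx": 0, "ty": -0.007, "tz": 0, "spin": 0, "grip": 0.0},
    {"tx": 0, "ty": -0.018, "tz": 0, "spin": 0, "grip": 0.0},
    {"tx": 0, "ty": -0.03, "tz": -0.005, "spin": 0, "grip": 0.0},
    {"tx": 0, "ty": -0.035, "tz": -0.03, "spin": 0, "grip": 0.0}
  ]
}}

```text
time: 18.42
position: [460.5, -116.7, 46.5]
eef_rot: [-3.139, -0.002, 1.75]
wrist_force: [-0.2, -0.5, 1.0]
gripper_width: 0.003
```

Emit:
{"op": "apply_moves", "data": {
  "rows": [
    {"tx": 0, "ty": 0, "tz": -0.035, "spin": 0, "grip": 0.0},
    {"tx": 0.01, "ty": -0.01, "tz": -0.08, "spin": 0, "grip": 0.0},
    {"tx": 0.05, "ty": -0.03, "tz": -0.12, "spin": 0, "grip": 0.0},
    {"tx": 0.1, "ty": -0.05, "tz": -0.14, "spin": 0, "grip": 0.0},
    {"tx": 0.14, "ty": -0.06, "tz": -0.15, "spin": 0, "grip": 0.0}
  ]
}}

```text
time: 19.05
position: [377.4, 11.0, 199.8]
eef_rot: [3.138, 0.001, 1.75]
wrist_force: [0.7, -1.0, -0.1]
gripper_width: 0.002
```

```bash
python3 - <<'E'
from h import *
go(0,-83.5,16)
for n in ['side','top']:
    p,d=env.grab_frame(n); P=cloud(n,d); P0=cloud(n,np.load(f'pics/{n}0.npy'))
    cv2.imwrite(f'pics/{n}12.png',cv2.convertScaleAbs(p[:,:,::-1],alpha=1.5))
    if n=='side': cv2.imwrite('pics/side12c.png',cv2.resize(cv2.convertScaleAbs(p[200:300,270:390,::-1],alpha=1.5),None,fx=6,fy=6))
    x,y=toR(Q,P); m=(x>-20)&(x<20)&(y>-130)&(y<70)&(P[:,2]>32)&(P[:,2]<50)
    print(n,'top z',np.percentile(P[m,2],95),'y',np.percentile(y[m],[1,99]),'x med',np.median(x[m]))
    for l,a in [('short_bar',0),('switch_box',0),('coil_stand',0),('pencil',0),('bar',20)]:
        print(l,[(pt(n,r['uv'],z=a).round(0).tolist(),round(r['p'],2)) for r in env.place_of(l,n)][:3])
E
```

```text
t 19.05 pos [377.4  11.  199.8] rot [3.138e+00 1.000e-03 1.750e+00] rest xy (array([-141.16408193]), array([-174.52292054])) F [ 0.7 -1.  -0.1] w 0.002283171338005396 q [-0.06 -0.53  1.8   0.    1.86 -0.24]
target [ 492.2 -111.5   16. ] shift mm -141.1 91.1 183.8 spin -0.001
side top z 46.996203555589986 y [-69.58162048  61.35067464] x med 6.47764938532925
short_bar [([608.0, -216.0, 0.0], 0.68)]
switch_box [([392.0, -388.0, 0.0], 0.83)]
coil_stand [([535.0, 407.0, 0.0], 0.69)]
pencil [([344.0, 254.0, 0.0], 0.46)]
bar [([573.0, -92.0, 20.0], 0.88), ([698.0, 118.0, 20.0], 0.82), ([328.0, -237.0, 20.0], 0.79)]
top top z 47.04111069461378 y [-68.56528446  60.22160228] x med -1.5902959793980138
short_bar [([345.0, 249.0, 0.0], 0.63), ([602.0, -220.0, 0.0], 0.62)]
switch_box [([388.0, -390.0, 0.0], 0.83)]
coil_stand [([543.0, 409.0, 0.0], 0.88)]
pencil [([347.0, 253.0, 0.0], 0.49)]
bar [([325.0, -236.0, 20.0], 0.94), ([696.0, 105.0, 20.0], 0.68), ([571.0, -97.0, 20.0], 0.59)]
```

View pics/side12c.png

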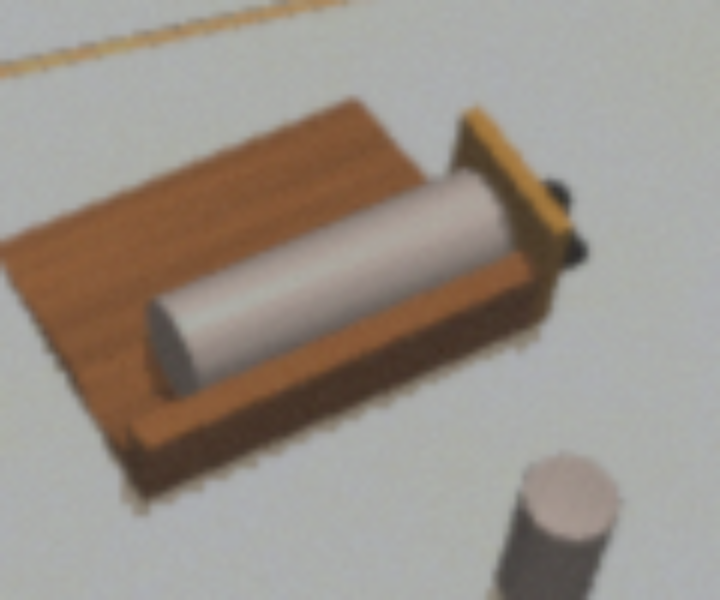

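View pics/top12.png

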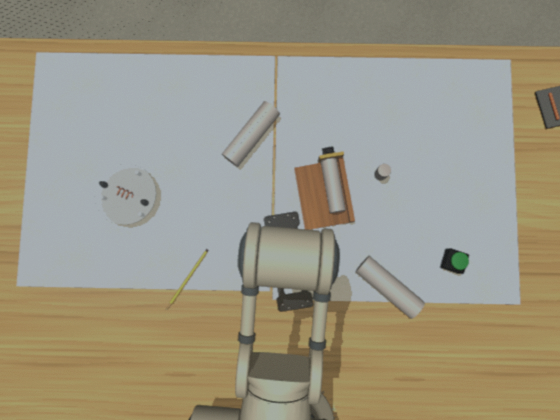

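The pictures show the bar down in the V with its end against the brass (side crop 500,230). It spans rest y -69 to +60, the bystanders are where they were, and the robot is clear.

```bash
python3 -c "
from h import *
print(env.sign_off())"
```

```text
the job is handed in; nothing more can be done
None
```

The test bar is in the V with its end against the brass contact plate. I handed the job in at about 20 s of the 51 s.

**Rolling in:** I picked the smallest of the three cylinders, 40 x 130 mm. With the fingers open I rolled it square along the bench, up the ramp and over the crest. It dropped into the V, and the push I read was about 2–3 N.

**Sliding:** With the fingers closed I pushed it endways at about 2–3 N until it stopped against the plate. There the force rose to about 10 N with no further travel. I then withdrew straight back and up.

**Last checks:**
- **Bar position:** it spans rest y of about -69 to +60 mm, which puts its centre at about -5 mm as required.
- **Bar height:** its top read 47 mm, where a seated bar should be 45 mm. That fits the camera reading high: it also read about 47 mm on the 40 mm bar at the start.
- **Other things on the bench:** all were found within about 10 mm of their starting positions, which is about how closely the networks locate them, and none looked moved in the pictures. The one odd reading was a false "short_bar" at the pencil's location; the real one was found where it stood.
- **Robot:** it is clear of everything.

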